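Load a film carrier past the reader's sprung dust flap

TASK

Take the tall film carrier, the frame with the grip tab on top, out of the rack and load it upright into the slot on top of the film reader: push the sprung dust flap open with its foot and slide it down past the flap until it sits fully home on the hidden stop, then let go and leave it there. Feel for the stop and press gently, do not ram or drop the carrier; leave the other frames and the things around as they are.

Things in the scene. Friction and masses are not known exactly. Their poses are not given: they have to be found in the camera images.
- carrier: the tall film carrier: upright flat black frame 80 wide (its y), 10 thick (its x), 95 high, with a 40 mm high tab on top (135 over all); the lowest 5 mm is a foot 6 thick, 76 wide. Origin: centre of its underside, z up. Same both ways round. 0.11 to 0.18 kg. Stands loosely (1.5 mm play, so tipped up to 0.05 rad) in one of the rack's three slots, any of them, its foot 8 mm above the table
- tab (a point): the middle of the carrier's grip tab, 115 mm above its underside; the tab is 40 wide (y), 10 thick (x), 40 high, its faces flush with the frame's; grip it across its thickness from above. Axes as the carrier's
- reader: the film reader, a white box fixed to the table, 170 (its x) by 212 (its y) by 110 high; origin: centre of its underside; four brass screw heads stand 6 mm above its top corners. It may be turned about the vertical; it stands about 0.54 m ahead, to the left or the right, the rack on the other side
- slot (a point): the middle of the slot's mouth in the reader's top face, 110 mm above the table, axes as the reader's. The slot is 84 long (y) and 13.5 wide (x); slanted lips in the top 11 mm widen the mouth to 100 by 41 (x from -15 to 26). The steel flap closes it just below the top. The carrier goes in centred here, its x and y along the slot's, either way round
- guide (a point): point on the slot centre line, 55 mm above the table, under the flap; below it a close guide (play 1.75 mm per side in x, 2 in y). An unseen rubber stop lies 62 to 94 mm under the mouth (16 to 48 above the table), a new place each time: find it by feel. It gives 5 mm at 2.5 N/mm, then is rigid; spare it over 20 N. Home: carrier's underside on it, 41 to 73 mm of carrier above the reader's top
- flap (a joint): angle of the sprung steel dust flap (28.5 long, 82 wide): 0 closed and level 6 mm below the reader's top, growing as it swings down (1.45 rad at most). Hinge 23 mm from the slot centre, +x side. Opening it takes about 4 to 7 N, more than the carrier's weight. A carrier held in the slot keeps it at about 0.9 rad, pushed to -x with about 7 N, and drags (2 to 8 N to slide): let go early, it stays
- rack: aluminium rack fixed to the table, 150 (its x) by 104 (its y) by 38 high, with three slots across it, each 13 wide and 84 long (along y), floor 8 mm above the table, at x = -45, 0 and +45 mm; origin: centre of its underside. May be turned about the vertical
- short_frame: a bystander in another slot of the rack: black frame without a tab, 80 by 10 by 62 high; origin: centre of its underside
- plain_frame: a bystander in another slot of the rack: black frame without a tab, 80 by 10 by 82 high; origin: centre of its underside
- loupe: a bystander: brass loupe 44 across and 42 high, standing on the table; origin: centre of its underside
- film_can: a bystander: round dark steel film can 128 across and 30 high; origin: centre of its underside
- slide_box: a bystander: grey box of slides 90 by 58 by 54 high; origin: centre of its underside
Things that resemble listed ones, but are neither listed nor needed, are in the scene too. What is shaped like the carrier but yellow is not meant.

How it is judged:
By the outcome, as a careful person would: the job done as asked, in the order asked, and still so for the second after the job is handed in, with the robot touching nothing.
It also fails if it takes over 48 s, if anything falls off the work surface, if the arm or the gripper's body presses on something with over 40 N, if the wrist force passes 120 N, or if a joint passes its speed limit or range.

ROBOT

A 6-joint arm with a two-finger parallel gripper is mounted at the origin on the work surface. World frame = base frame: x ahead of the robot, y to its left, z up, the work surface at z = 0. Lengths are in mm, angles in rad, forces in N, time in s.
With the tool pointing down it reaches from about 200 to 875 mm from the base axis. Payload 3.4 kg.
Tool frame: the origin (TCP) lies between the finger pads; the fingertips stand 8 mm ahead of it and the grasp point (between the pads) lies 11 mm behind it; z points along the fingers, y is the line along which they close (so a half turn about z gives the same grasp; the last joint's range is limited). The gripper opens to 94 mm and grips with 3 to 60 N. Pads are 16 mm wide; open, the fingers measure 119 mm over their backs; the gripper's body (75 mm by 177 mm) begins 78 mm behind the grasp point.
Start: joints at [-1.39, 0.276, 1.505, -0, 1.361, -0.121], TCP at [170.912, -549.048, 213.493] pointing down, gripper open.
Joint ranges: [-2.89, 2.89], [-0.75, 2.08], [0.22, 2.7], [-1.18, 4.32], [0.11, 2.71], [-2.7, 2.7]. Speed limits (rad/s): [2.57, 2.57, 3.14, 3.14, 3.14, 3.14].

INTERFACE

Orientations are given as a 3x3 rotation matrix whose columns are the frame's x, y, z axes.
In Python, from rig import ctrl gives the robot as it stands.
- The arm moves only by the tool move_arm, never from a script. Its argument "targets" is a list that holds one entry, the list of rows, each a list of 6 numbers: the shift along the tool's x, y, z in m, then the turn, a rotation vector about the tool's x, y, z in rad. In form: [[[tx, ty, tz, rx, ry, rz], ...]]. A call has 1 to 20 rows; each row shifts and turns the commanded pose from where the row before left it, along the tool's axes as they then stand; what a row does not reach is not made up. A row lasts 1/8 s, in which the tool goes at most 62.5 mm and 10.7 degrees, less where a joint would pass 70% of its speed; a pose out of reach is approached as far as the arm can. A call is refused whole if a number of a shift passes 0.0625 or a number of a turn 0.188, either way. A call with a gripper value outside its range is refused whole. "gripper" is the closure, from -1 (fully open) to 1 (shut), set as the call begins (left out, the last holds). The fingers move at their own pace and stop on an object; "newtons" is the grip in N (left out, the last holds). Time passes only in rows, so rows that do not move let the fingers close. It gives the time, the measured TCP pose, the force, the opening and the grip force at its end, in the units of the state.
- ctrl.get_obs(): the state, without advancing time (a new reading comes with each control period).
- ctrl.capture(name): name is "scene" or "side" or "wrist"; returns the picture (420x560x3 uint8, red, green, blue); there is no depth.
- ctrl.camera_model(name): a dict with "mtx" (3x3 intrinsics, pixels), "R" (3x3) and "t" (3): a world point X has camera coordinates R X + t. Camera axes: x right, y down, z forward; pixel columns grow to the right and rows downward; lengths in mm; the calibration is good to about 2 mm. The wrist camera is an equidistant fisheye: a pixel r from the principal point sees the ray r / f radians off the axis. A picture is of the moment at which its call begins: read the wrist's pose just before it. camera_model takes no time and is no camera call; for the wrist camera it gives the pose at the moment of the call.
- ctrl.sign_off(): hands the job in; it is judged then, once.
The state is a dict: "time_s": time; "joint_positions": joint angles; "qd": joint speeds; "joint_efforts": joint torques, N m; "tcp_pos": TCP position; "ee_rot": TCP orientation; "wrist_force": force on the tool from outside, world axes, zero at the start; "wrist_torque": the same for the moment, N m; "grip_width": finger opening in mm; "grip_force": force on a finger pad.
Only numpy, scipy, OpenCV 4.12 (cv2) and the standard library are available. Lean on these libraries where they do the work, as an engineer would, in place of code of your own. Each camera call takes 0.05 s, during which the arm holds its last target. There are 200 camera calls.

## Working session

There is one attempt and no reset: what is moved stays moved. The work goes in short steps, Python scripts to look and compute and a tool call to move; the robot and the scene stay as the last step left them, time stands still between calls to the robot, and variables do not carry over. Pictures are saved under pics/ and viewed, at most 10 in all, crops included, and the job is handed in when it is done.

Besides the shell and the picture viewer there is one more tool, called after "Call:" by a JSON object that holds its "method" and its "body". move_arm: Moves the arm, as the interface text tells. Its arguments: {"type":"object","properties":{"targets":{"type":"array"},"gripper":{"type":"number"},"newtons":{"type":"number"}},"required":["targets"]}

```bash
mkdir -p pics; ls
python3 - <<'E'
from rig import ctrl
import cv2,numpy as np
o=ctrl.get_obs(); print({k:np.round(v,3).tolist() for k,v in o.items()})
a=ctrl.capture("scene");b=ctrl.capture("side")
for n,p in (("scene",a),("side",b)):
    cv2.imwrite(f"pics/{n}0.png",p[:,:,::-1]); m=ctrl.camera_model(n); print(n,{k:np.round(v,3).tolist() for k,v in m.items()})
E
```

```text
pics
{'time_s': 0.0, 'joint_positions': [-1.39, 0.277, 1.506, 0.0, 1.361, -0.121], 'qd': [0.0, -0.001, -0.0, 0.0, 0.001, -0.001], 'joint_efforts': [-0.003, -40.46, -23.723, 0.07, 0.035, -0.0], 'tcp_pos': [170.829, -548.511, 212.639], 'ee_rot': [[0.955, 0.297, -0.0], [0.297, -0.955, 0.002], [0.0, -0.002, -1.0]], 'wrist_force': [-0.126, 0.423, -0.494], 'wrist_torque': [-0.005, 0.002, 0.049], 'grip_force': 0.0, 'grip_width': 94.009}
scene {'mtx': [[501.507, 0.0, 275.437], [0.0, 501.507, 214.316], [0.0, 0.0, 1.0]], 'R': [[0.886, 0.463, -0.013], [0.343, -0.676, -0.652], [-0.311, 0.574, -0.758]], 't': [-468.343, -212.427, 1379.361]}
side {'mtx': [[414.764, 0.0, 278.851], [0.0, 414.764, 208.585], [0.0, 0.0, 1.0]], 'R': [[-0.987, -0.159, -0.018], [-0.084, 0.611, -0.787], [0.137, -0.775, -0.617]], 't': [591.163, 204.224, 833.23]}
```

View pics/scene0.png

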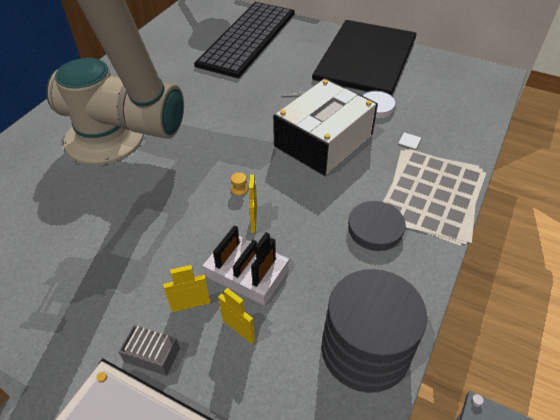

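View pics/side0.png

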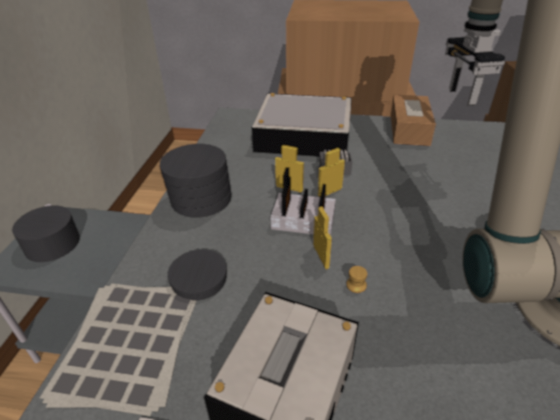

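The scene view shows the reader at about (325,125) with brass screws at its corners, and the rack at about (247,265). The rack holds three black frames, near (227,247), (245,260) and (264,258). Three yellow decoys stand around it. The (264,258) frame looks like the tabbed one, so I'll enlarge it to confirm.

```bash
cat > h.py <<'E'
import cv2,numpy as np
from rig import ctrl
def ray(n,uv,m=None):
    m=m or ctrl.camera_model(n);R=np.array(m["R"]);t=np.array(m["t"]);K=np.array(m["mtx"])
    uv=np.array(uv,float);x=(uv-K[:2,2])/np.array([K[0,0],K[1,1]])
    if n=="wrist":
        th=np.linalg.norm(x); d=np.r_[x/max(th,1e-9)*np.sin(th),np.cos(th)]
    else: d=np.r_[x,1]
    return -R.T@t,R.T@d
def onz(n,uv,z,m=None):
    c,d=ray(n,uv,m);return c+d*(z-c[2])/d[2]
def tri(n1,p1,n2,p2,m1=None,m2=None):
    c1,d1=ray(n1,p1,m1);c2,d2=ray(n2,p2,m2)
    s=np.linalg.lstsq(np.c_[d1,-d2],c2-c1,rcond=None)[0]
    a,b=c1+s[0]*d1,c2+s[1]*d2
    return (a+b)/2,np.linalg.norm(a-b)
def proj(n,X,m=None):
    m=m or ctrl.camera_model(n);R=np.array(m["R"]);K=np.array(m["mtx"]);c=R@np.array(X,float)+m["t"]
    if n=="wrist":
        r=np.hypot(c[0],c[1]);th=np.arctan2(r,c[2]);return K[:2,2]+K[0,0]*th*c[:2]/max(r,1e-9)
    return K[:2,2]+K[0,0]*c[:2]/c[2]
def brass(img,box):
    h=cv2.cvtColor(img,cv2.COLOR_RGB2HSV);m=cv2.inRange(h,(10,120,90),(26,255,255))
    x0,y0,x1,y1=box;z=np.zeros_like(m);z[y0:y1,x0:x1]=m[y0:y1,x0:x1]
    n,l,s,c=cv2.connectedComponentsWithStats(z)
    return [(np.round(c[i],1).tolist(),int(s[i,4])) for i in range(1,n) if s[i,4]>6]
E
python3 - <<'E'
from h import *
a=cv2.imread("pics/scene0.png");b=cv2.imread("pics/side0.png")
for n,p,bx in (("scene",a,(260,70,390,180)),("side",b,(200,280,370,420))):
    for q,s in brass(p[:,:,::-1],bx): print(n,q,s,onz(n,q,114).round(1))
c=cv2.resize(a[215:305,195:300],None,fx=4,fy=4,interpolation=3);d=cv2.resize(b[140:240,260:360],None,fx=3.6,fy=3.6,interpolation=3)
e=np.hstack([c,np.pad(d,((0,0),(0,0),(0,0)))[:360]]);cv2.imwrite("pics/c1.png",e[:,:800]);print(e.shape)
E
```

```text
scene [325.2, 81.1] 17 [494.9 355.1 114. ]
scene [368.4, 102.0] 17 [630.5 320.7 114. ]
scene [282.8, 111.6] 16 [452.9 187.7 114. ]
scene [326.8, 135.5] 18 [588.4 153.3 114. ]
side [356.5, 285.4] 194 [439.3  99.2 114. ]
side [268.5, 299.6] 30 [590.3 153.9 114. ]
side [346.0, 325.4] 41 [455.  188.2 114. ]
side [219.1, 386.6] 52 [632.5 321.2 114. ]
(360, 780, 3)
```

View pics/c1.png

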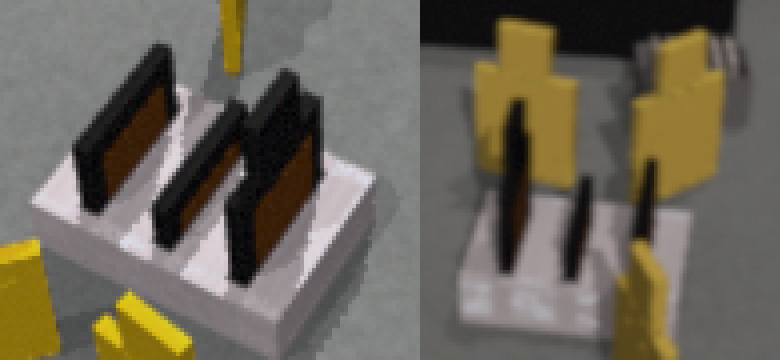

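In the crop the tabbed black frame is the right-hand one in the scene view, with its tab top near scene px (264,236) and side px (287,169). The other two black frames have no tab: (227,247) is the plain frame and (245,260) the short one. The tabbed shapes at (187,288), (238,315) and (253,203) are yellow decoys. So the carrier is the (264,258) frame. Next I'll compute the poses.

Run:
```python
from h import *
print("tab",onz("scene",(263.7,236.2),143).round(1),onz("side",(287.2,168.6),143).round(1),tri("scene",(263.7,236.2),"side",(287.2,168.6)))
P=[onz("scene",p,38)[:2] for p in ((203,265.75),(240,236.2),(288.75,259.5),(264.2,294))]
print(np.round(P,1)); C=np.mean(P,0);print(C)
for i in range(4):
    d=P[(i+1)%4]-P[i];print(np.linalg.norm(d).round(1),np.arctan2(d[1],d[0]).round(3))
o=ctrl.get_obs();m=ctrl.camera_model("wrist");print("campos",(-m["R"].T@m["t"]).round(1) if hasattr(m["R"],'T') else 0,np.round(m["mtx"],1).tolist(),np.round(m["R"],2).tolist(),o["tcp_pos"])
```

```text
tab [ 611.6 -204.   143. ] [ 612.  -223.7  143. ] (array([ 612.31096582, -209.77771051,  151.09116508]), np.float64(4.887508129082108))
[[ 493.6 -259.4]
 [ 523.  -156.2]
 [ 646.  -163.6]
 [ 640.1 -261.3]]
[ 575.69097645 -210.14415376]
107.3 1.293
123.3 -0.06
97.9 -1.631
146.6 3.128
campos [ 244.9 -526.5  384.6] [[325.2, 0.0, 280.9], [0.0, 325.2, 209.0], [0.0, 0.0, 1.0]] [[0.3, -0.95, -0.0], [-0.92, -0.29, 0.27], [-0.25, -0.08, -0.96]] [ 170.80314366 -548.54775638  212.71009893]
```

Call:
{"method": "move_arm", "body": {"targets": [[[0.05,-0.0194,-0.0047,0,0,0],[0.05,-0.0194,-0.0047,0,0,0],[0.05,-0.0194,-0.0047,0,0,0],[0.05,-0.0194,-0.0047,0,0,0],[0.05,-0.0194,-0.0047,0,0,0],[0.05,-0.0194,-0.0047,0,0,0],[0.05,-0.0194,-0.0047,0,0,0],[0.05,-0.0194,-0.0047,0,0,0],[0.05,-0.0194,-0.0047,0,0,0],[0.05,-0.0194,-0.0047,0,0,0],[0,0,0,0,0,-0.1814],[0,0,0,0,0,-0.1814],[0,0,0,0,0,-0.1814],[0,0,0,0,0,-0.1814],[0,0,0,0,0,-0.1814],[0,0,0,0,0,-0.1814],[0,0,0,0,0,-0.1814],[0,0,0,0,0,0]]]}}

```text
time_s: 2.35
tcp_pos: [590.4, -215.1, 259.9]
ee_rot: [[0.001, 1.0, -0.001], [1.0, -0.001, 0.0], [0.0, -0.001, -1.0]]
wrist_force: [0.9, 1.2, 0.4]
grip_width: 93.9
grip_force: 0.0
```

Run:
```python
from h import *
o=ctrl.get_obs();m=ctrl.camera_model("wrist");p=ctrl.capture("wrist")
import pickle;pickle.dump((p,m,o),open("w1.pkl","wb"))
print(o["tcp_pos"],np.round(o["ee_rot"],3).tolist(),o["wrist_force"],-np.array(m["R"]).T@m["t"])
print(proj("wrist",(612,-210,143),m))
cv2.imwrite("pics/w1.png",cv2.resize(p,(800,600),interpolation=3)[:,:,::-1])
```

```text
[ 590.43930398 -215.0632156   259.94416667] [[0.001, 1.0, -0.001], [1.0, -0.001, 0.0], [0.0, -0.001, -1.0]] [0.88109165 1.24901924 0.35827684] [ 591.00132241 -138.60710412  431.84573931]
[304.28667029 200.53044815]
```

View pics/w1.png

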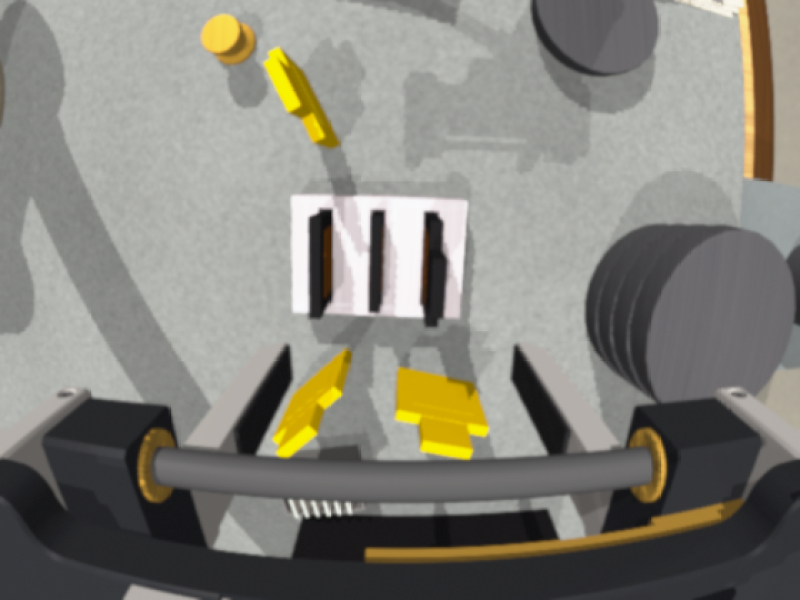

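The wrist view (800-px scale) shows the rack at (292–467, 195–318), nearly square to the world axes. The carrier is the right-hand frame at x≈425–446, with its tab over rows ~250–325. I'll measure the tab from the mask.

Run:
```python
from h import *
import pickle;p,m,o=pickle.load(open("w1.pkl","rb"))
g=p.max(2)
for r in range(146,232,3):
    row=g[r,285:330];d=np.where(row<70)[0]
    print(r,(d[0]+285,d[-1]+285) if len(d) else None, ' '.join(map(str,row[8:32])))
# rack corners
for q in ((292,195),(467,200),(461,318),(292,314)): print(onz("wrist",np.array(q)*.7,38,m).round(1))
```

```text
146 None 250 249 248 246 243 241 241 239 235 232 232 233 235 236 238 240 241 239 239 239 240 240 240 240
149 (np.int64(299), np.int64(303)) 249 248 240 200 124 73 58 58 58 59 65 78 99 136 192 230 237 237 236 237 238 239 238 239
152 (np.int64(298), np.int64(306)) 249 248 240 194 113 50 25 24 25 26 26 26 32 65 123 181 221 232 234 236 238 238 238 239
155 (np.int64(298), np.int64(308)) 249 248 238 185 103 41 22 24 30 35 36 37 36 36 39 52 97 166 220 235 238 238 238 240
158 (np.int64(298), np.int64(308)) 249 248 237 186 106 46 23 25 31 37 40 40 40 40 40 45 78 150 215 234 237 238 238 240
161 (np.int64(298), np.int64(308)) 249 246 229 175 110 67 42 29 34 39 40 40 40 39 39 49 96 164 220 235 238 237 238 240
164 (np.int64(299), np.int64(308)) 248 245 224 162 102 73 58 43 37 39 40 39 39 39 38 51 106 177 223 235 238 238 238 240
167 (np.int64(299), np.int64(308)) 248 242 210 142 92 74 61 47 39 39 39 38 35 36 35 48 100 170 221 234 237 237 238 240
170 (np.int64(299), np.int64(308)) 248 241 206 137 93 80 65 45 40 39 36 36 34 33 36 50 99 155 190 212 228 236 238 239
173 (np.int64(299), np.int64(308)) 2
[... 1674 characters left out ...]
5 155 198 217 220 220 221
218 (np.int64(298), np.int64(309)) 248 243 217 144 74 37 30 32 35 37 39 38 39 37 37 38 57 116 179 212 220 220 220 221
221 (np.int64(298), np.int64(309)) 231 229 215 163 94 46 37 37 36 39 37 38 38 39 43 47 67 119 175 204 211 211 212 213
224 (np.int64(297), np.int64(305)) 138 136 125 101 66 43 38 38 38 37 34 34 47 79 110 126 132 135 138 142 142 143 143 144
227 (np.int64(298), np.int64(305)) 139 137 133 118 90 60 47 44 44 43 41 42 57 92 122 136 140 139 138 138 136 134 130 127
230 None 136 136 134 131 128 127 129 131 132 131 130 129 131 133 136 138 139 139 137 133 125 119 116 116
[ 496.8 -154.8   38. ]
[ 646.2 -160.3   38. ]
[ 643.8 -265.    38. ]
[ 491.5 -261.3   38. ]
```

Run:
```python
from h import *
import pickle;p,m,o=pickle.load(open("w1.pkl","rb"))
for q in ((305.3,200.3),(311.6,180),(309.6,220),(309.0,157),(311.6,178.3),(309,222.5)): print(q,onz("wrist",q,143 if q[1]!=157 else 103,m).round(1))
```

```text
(305.3, 200.3) [ 612.9 -209.8  143. ]
(311.6, 180) [ 618.3 -190.9  143. ]
(309.6, 220) [ 617.3 -228.7  143. ]
(309.0, 157) [ 619.1 -174.3  103. ]
(311.6, 178.3) [ 618.3 -189.3  143. ]
(309, 222.5) [ 616.8 -231.1  143. ]
```

Call:
{"method": "move_arm", "body": {"targets": [[[0.0046,0.0225,0.02,0,0,0.03],[0,0,0.04,0,0,0],[0,0,0.04,0,0,0],[0,0,0.03,0,0,0],[0,0,0.013,0,0,0],[0,0,0,0,0,0]]]}}

```text
time_s: 3.15
tcp_pos: [612.9, -210.5, 116.9]
ee_rot: [[0.03, 1.0, -0.001], [1.0, -0.03, 0.0], [0.0, -0.001, -1.0]]
wrist_force: [-0.4, -0.4, -0.2]
grip_width: 93.8
grip_force: 0.0
```

Call:
{"method": "move_arm", "body": {"targets": [[[0,0,0,0,0,0],[0,0,0,0,0,0],[0,0,0,0,0,0],[0,0,0,0,0,0],[0,0,0,0,0,0],[0,0,0,0,0,0],[0,0,0,0,0,0],[0,0,0,0,0,0]]], "gripper": 1, "newtons": 35}}

```text
time_s: 4.15
tcp_pos: [613.1, -210.6, 117.4]
ee_rot: [[0.029, 1.0, -0.0], [1.0, -0.029, -0.0], [-0.0, -0.0, -1.0]]
wrist_force: [0.7, -0.5, 0.0]
grip_width: 17.4
grip_force: 0.0
```

Call:
{"method": "move_arm", "body": {"targets": [[[0,0,0,0,0,0],[0,0,0,0,0,0],[0,0,0,0,0,0]]]}}

```text
time_s: 4.53
tcp_pos: [613.1, -210.6, 117.5]
ee_rot: [[0.029, 1.0, 0.0], [1.0, -0.029, -0.0], [-0.0, 0.0, -1.0]]
wrist_force: [-0.1, 0.9, -0.0]
grip_width: 9.9
grip_force: 35.0
```

Call:
{"method": "move_arm", "body": {"targets": [[[0,0,-0.01,0,0,0],[0,0,-0.015,0,0,0],[0,0,-0.02,0,0,0],[0,0,-0.03,0,0,0],[0,0,-0.045,0,0,0],[0,0,-0.045,0,0,0],[0,0,0,0,0,0]]]}}

```text
time_s: 5.4
tcp_pos: [614.9, -211.4, 288.1]
ee_rot: [[0.029, 1.0, 0.009], [1.0, -0.029, -0.004], [-0.004, 0.009, -1.0]]
wrist_force: [1.2, -0.3, -2.8]
grip_width: 9.6
grip_force: 35.0
```

Run:
```python
from h import *
a=ctrl.capture("scene");b=ctrl.capture("side");o=ctrl.get_obs();print(o["tcp_pos"].round(1),o["wrist_force"].round(2))
cv2.imwrite("pics/s2.png",a[:,:,::-1]);cv2.imwrite("pics/d2.png",b[:,:,::-1])
c=cv2.resize(a[150:300,190:320],None,fx=4,fy=4,interpolation=3);d=cv2.resize(b[90:240,230:300+60],None,fx=4,fy=4,interpolation=3)
cv2.imwrite("pics/c2.png",cv2.resize(np.hstack([c,d]),(800,460))[:,:,::-1])
```

```text
[ 612.8 -210.4  282.8] [-0.2   0.39 -1.63]
```

View pics/c2.png

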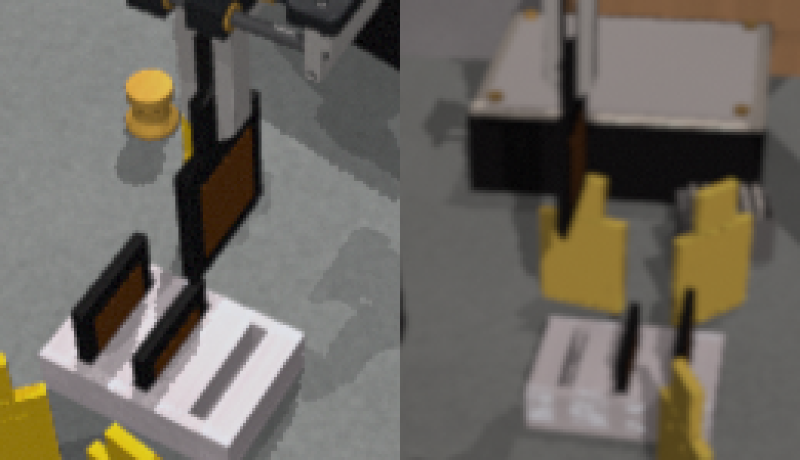

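The crop shows the carrier held upright and the rack slot empty. The other two frames and the loupe are undisturbed. Next I'll move beside the reader and look at the slot.

Call:
{"method": "move_arm", "body": {"targets": [[[0.02,-0.0058,0,0,0,0],[0.04,-0.0116,0,0,0,0],[0.05,-0.0145,0,0,0,0],[0.055,-0.016,0,0,0,0],[0.055,-0.016,0,0,0,0],[0.055,-0.016,0,0,0,0],[0.045,-0.013,0,0,0,0],[0.03,-0.0087,0,0,0,0.108],[0.015,-0.0044,0,0,0,0.108],[0,0,0,0,0,0],[0,0,0,0,0,0]]]}}

```text
time_s: 6.88
tcp_pos: [518.6, 157.5, 281.6]
ee_rot: [[0.241, 0.971, -0.002], [0.971, -0.241, -0.001], [-0.001, -0.002, -1.0]]
wrist_force: [0.1, -0.2, -1.5]
grip_width: 10.2
grip_force: 35.0
```

Run:
```python
from h import *
o=ctrl.get_obs();m=ctrl.camera_model("wrist");p=ctrl.capture("wrist")
import pickle;pickle.dump((p,m,o),open("w2.pkl","wb"))
print(o["tcp_pos"],np.round(o["ee_rot"],3).tolist(),o["wrist_force"],-np.array(m["R"]).T@m["t"])
print(proj("wrist",(542.7,254.4,110),m))
cv2.imwrite("pics/w2.png",cv2.resize(p,(800,600),interpolation=3)[:,:,::-1])
for q,s in brass(p,(0,0,560,300)): print(q,s,onz("wrist",q,116,m).round(1))
```

```text
[518.63511333 157.45084171 281.60433933] [[0.241, 0.971, -0.002], [0.971, -0.241, -0.001], [-0.001, -0.002, -1.0]] [ 0.11928572 -0.18008413 -1.51061085] [537.88874489 231.8739162  453.40105006]
[280.77695673  99.41223131]
[532.5, 67.2] 1322 [871.4 246.3 116. ]
[215.0, 21.7] 101 [496.9 354.8 116. ]
[348.2, 22.0] 103 [631.7 321.  116. ]
[548.0, 141.0] 11 [883.  147.1 116. ]
[215.8, 180.2] 109 [455.  189.1 116. ]
[346.1, 180.7] 110 [589.9 155.1 116. ]
[239.7, 285.6] 16 [444.9  61.9 116. ]
```

View pics/w2.png

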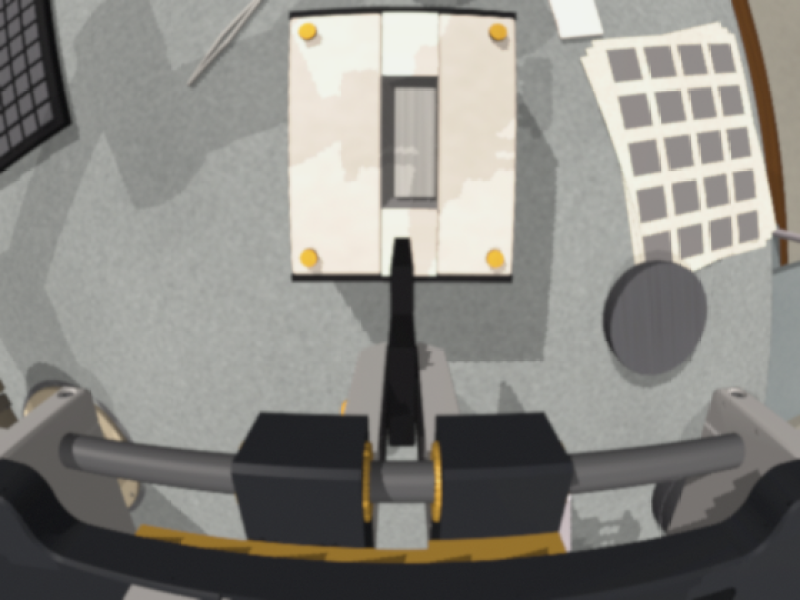

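The wrist view (800-px scale) shows the reader's four screws, at (307,31), (498,31), (309,258) and (495,258). The slot mouth spans x 382–438, y 76–208. The flap covers x 395–437, so the hinge (+x) is on the right, along tool +y. The held carrier hangs straight. I'll now refine the slot centre and the carrier's offset in the grip.

Run:
```python
from h import *
import pickle;p,m,o=pickle.load(open("w2.pkl","rb"))
g=cv2.cvtColor(p,cv2.COLOR_RGB2GRAY)
print("row100",list(enumerate(g[100,260:315].tolist(),260)));print("row75",g[75,260:315].tolist())
print("col 272 rows45-155",list(zip(range(46,60),g[46:60,272].tolist())),list(zip(range(138,152),g[138:152,272].tolist())))
X=np.array([.971,-.241,0]);Y=np.array([.241,.971,0]);C=np.array([543.2,254.8,110])
for n,q in (("L",(267.3,100)),("R",(306.6,100)),("T",(280,53)),("B",(280,145.5))):
    d=onz("wrist",q,110,m)-C;print(n,(d@X).round(1),(d@Y).round(1))
# carrier in side/scene: widths by dark mask in both views not needed; wrist: dark carrier columns
for r in (168,175,185,200,220,240,260,280,300): 
    d=np.where(g[r,255:310]<75)[0]+255;print(r,d.min(),d.max())
for X0 in ((0,0,0),(-5,40,0),(5,40,0),(-5,40,95),(5,40,95),(5,20,135),(-5,20,135)):
    R=np.array(o["ee_rot"]);t=np.array(o["tcp_pos"]);w=t+R@np.array([X0[1],X0[0],109.4-X0[2]]);print(X0,proj("wrist",w,m).round(1))
```

```text
row100 [(260, 225), (261, 225), (262, 225), (263, 223), (264, 215), (265, 189), (266, 145), (267, 106), (268, 86), (269, 81), (270, 82), (271, 83), (272, 83), (273, 82), (274, 84), (275, 104), (276, 141), (277, 168), (278, 177), (279, 178), (280, 180), (281, 183), (282, 181), (283, 178), (284, 178), (285, 180), (286, 182), (287, 183), (288, 182), (289, 179), (290, 176), (291, 175), (292, 177), (293, 179), (294, 179), (295, 179), (296, 178), (297, 180), (298, 182), (299, 184), (300, 185), (301, 182), (302, 175), (303, 163), (304, 144), (305, 130), (306, 149), (307, 186), (308, 211), (309, 221), (310, 223), (311, 224), (312, 224), (313, 224), (314, 224)]
row75 [227, 227, 226, 224, 216, 192, 153, 111, 87, 83, 82, 83, 82, 82, 84, 100, 138, 169, 180, 180, 183, 184, 182, 179, 180, 182, 184, 186, 185, 182, 179, 176, 177, 180, 180, 180, 181, 182, 184, 184, 185, 183, 176, 168, 147, 128, 144, 178, 203, 216, 221, 222, 222, 223, 223]
col 272 rows45-155 [(46, 243), (47, 243), (48, 243), (49, 243), (50, 242), (51, 236), (52, 209), (53, 144), (54, 96), (55, 87), (56, 83), (57, 80), (58, 77), (59, 79)] [(138, 94), (139, 102), (140, 112), (141, 122), (142, 127), (143, 130), (144, 137), (145, 170), (146, 217), (147, 236), (148, 241), (149, 241), (150, 242), (151, 242)]
L -14.4 -1.1
R 26.5 -0.9
T -1.2 49.6
B -1.2 -49.3
168 277 285
175 276 286
185 275 287
200 273 289
220 273 288
240 272 290
260 270 292
280 268 294
300 255 309
(0, 0, 0) [280.4 208.1]
(-5, 40, 0) [274.7 163.7]
(5, 40, 0) [286.2 163.7]
(-5, 40, 95) [271.6 184.8]
(5, 40, 95) [288.7 184.8]
(5, 20, 135) [290.3 241.7]
(-5, 20, 135) [269.6 241.7]
```

Run:
```python
from h import *
import pickle;p,m,o=pickle.load(open("w2.pkl","rb"))
g=cv2.cvtColor(p,cv2.COLOR_RGB2GRAY)
print(list(zip(range(158,176),g[158:176,281].tolist())))
R=np.array(o["ee_rot"]);t=np.array(o["tcp_pos"])
for dx in (0,-2,-4):
  print(dx,[proj("wrist",t+R@np.array([y+dx,0,109.4-z]),m).round(1)[1] for y,z in ((38,0),(40,5))])
# side view: tab/frames top ends before lift not needed; scene look at held carrier
a=ctrl.capture("scene");b=ctrl.capture("side")
cv2.imwrite("pics/s3.png",a[:,:,::-1]);cv2.imwrite("pics/d3.png",b[:,:,::-1])
for n in("scene","side"):
  print(n,[proj(n,t+R@np.array([y,0,109.4-z])).round(1).tolist() for y,z in ((-40,5),(40,5),(-40,95),(40,95))])
d=cv2.resize(b[200:420,200:380],None,fx=2.6,fy=2.6,interpolation=3);c=cv2.resize(a[60:203,250:380],None,fx=2.4,fy=4,interpolation=3)
cv2.imwrite("pics/c3.png",np.hstack([c[:572],d[:572]])[:,:800,::-1])
```

```text
[(158, 241), (159, 241), (160, 241), (161, 241), (162, 241), (163, 240), (164, 236), (165, 212), (166, 141), (167, 65), (168, 27), (169, 21), (170, 22), (171, 20), (172, 21), (173, 22), (174, 21), (175, 22)]
0 [np.float64(166.0), np.float64(164.5)]
-2 [np.float64(168.3), np.float64(166.8)]
-4 [np.float64(170.5), np.float64(169.1)]
scene [[290.7, 113.0], [312.5, 97.0], [291.2, 79.5], [314.3, 63.7]]
side [[318.4, 264.4], [301.6, 299.0], [320.6, 223.8], [302.5, 257.6]]
```

View pics/c3.png

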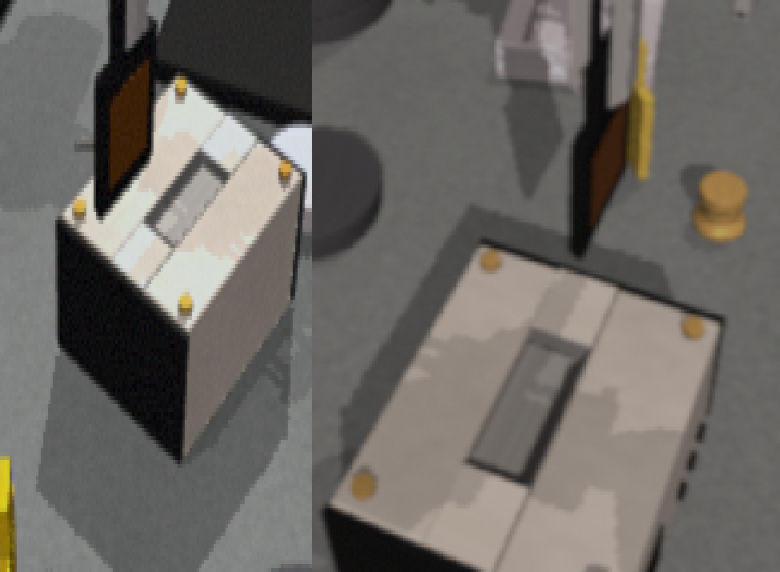

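The crops show the carrier upright, with its near end facing the slot and nothing between. The wrist picture puts it about 1.3 mm back along tool x, so I'll allow for that.

Call:
{"method": "move_arm", "body": {"targets": [[[0.02,0,0,0,0,0.004],[0.035,0,0,0,0,0],[0.03,0,0,0,0,0],[0.0165,0,0.01,0,0,0],[0,0,0.02,0,0,0],[0,0,0.015,0,0,0],[0,0,0.007,0,0,0],[0,0,0,0,0,0],[0,0,0,0,0,0]]]}}

```text
time_s: 8.15
tcp_pos: [544.9, 256.0, 231.2]
ee_rot: [[0.247, 0.969, 0.001], [0.969, -0.247, 0.0], [0.001, 0.001, -1.0]]
wrist_force: [0.3, -0.2, -1.3]
grip_width: 9.6
grip_force: 35.0
```

Run:
```python
from h import *
o=ctrl.get_obs();t=o["tcp_pos"];R=o["ee_rot"];print(t.round(2),np.round(R,4).tolist(),o["wrist_force"].round(2),o["wrist_torque"].round(3))
d=np.array([543.3,254.8,0])-t;print("tool-frame slot rel TCP",(R.T@d).round(2))
b=ctrl.capture("side");a=ctrl.capture("scene")
d=cv2.resize(b[220:400,230:380],None,fx=3,fy=3,interpolation=3);c=cv2.resize(a[60:163,270:370],None,fx=3.4,fy=5.2,interpolation=3)
cv2.imwrite("pics/c4.png",np.hstack([c[:535],d[:535]])[:,:800,::-1])
```

```text
[544.94 256.01 231.17] [[0.247, 0.969, 0.0014], [0.969, -0.247, 0.0004], [0.0007, 0.0013, -1.0]] [ 0.31 -0.16 -1.29] [-0.035 -0.058 -0.026]
tool-frame slot rel TCP [ -1.74  -1.58 231.16]
```

View pics/c4.png

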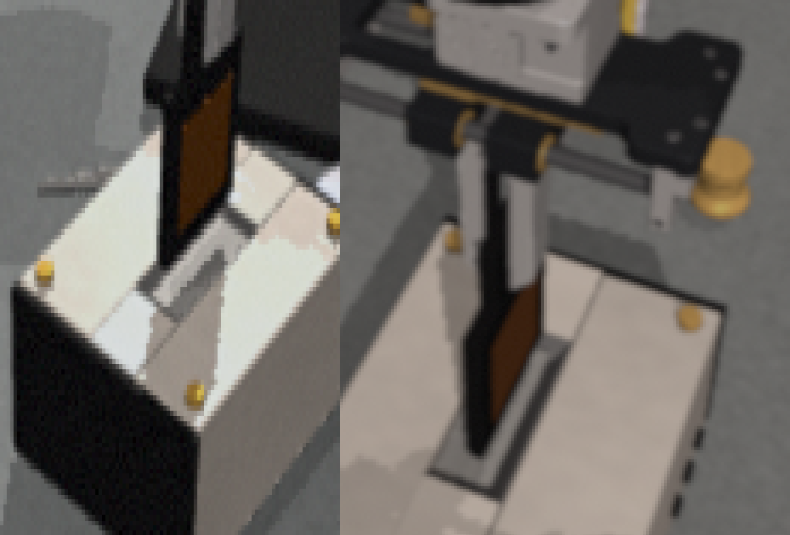

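The crops show the carrier's foot over the open mouth, with side clearance. I'll nudge it −1.6 mm in tool y, then go down slowly onto the flap.

Call:
{"method": "move_arm", "body": {"targets": [[[-0.0003,-0.0016,0.003,0,0,0],[0,0,0.004,0,0,0],[0,0,0.004,0,0,0],[0,0,0.003,0,0,0],[0,0,0.003,0,0,0],[0,0,0.003,0,0,0],[0,0,0.003,0,0,0],[0,0,0.003,0,0,0],[0,0,0.003,0,0,0],[0,0,0.003,0,0,0],[0,0,0,0,0,0]]]}}

```text
time_s: 9.62
tcp_pos: [542.9, 256.6, 198.7]
ee_rot: [[0.247, 0.969, 0.0], [0.969, -0.247, 0.001], [0.001, 0.0, -1.0]]
wrist_force: [-0.6, 0.7, 4.9]
grip_width: 9.6
grip_force: 35.0
```

Call:
{"method": "move_arm", "body": {"targets": [[[0,0,0.003,0,0,0],[0,0,0.003,0,0,0],[0,0,0.003,0,0,0],[0,0,0.003,0,0,0],[0,0,0.003,0,0,0],[0,0,0.003,0,0,0],[0,0,0.003,0,0,0],[0,0,0.003,0,0,0],[0,0,0.003,0,0,0],[0,0,0,0,0,0]]]}}

```text
time_s: 10.88
tcp_pos: [541.9, 256.1, 170.5]
ee_rot: [[0.247, 0.969, -0.002], [0.969, -0.247, -0.0], [-0.001, -0.002, -1.0]]
wrist_force: [-5.0, 2.6, -1.2]
grip_width: 9.9
grip_force: 35.0
```

Call:
{"method": "move_arm", "body": {"targets": [[[0.0003,0.0012,0,0,0,0],[0,0,0.002,0,0,0],[0,0,0.002,0,0,0],[0,0,0.002,0,0,0],[0,0,0.002,0,0,0],[0,0,0,0,0,0]]]}}

```text
time_s: 11.62
tcp_pos: [543.4, 256.1, 163.1]
ee_rot: [[0.247, 0.969, -0.002], [0.969, -0.247, -0.0], [-0.001, -0.001, -1.0]]
wrist_force: [-5.6, 1.4, 2.2]
grip_width: 9.8
grip_force: 35.0
```

Call:
{"method": "move_arm", "body": {"targets": [[[0,0,0.0015,0,0,0],[0,0,0.0015,0,0,0],[0,0,0.0015,0,0,0],[0,0,0.0015,0,0,0],[0,0,0,0,0,0]]]}}

```text
time_s: 12.25
tcp_pos: [543.5, 256.2, 157.2]
ee_rot: [[0.247, 0.969, -0.001], [0.969, -0.247, -0.0], [-0.0, -0.001, -1.0]]
wrist_force: [-4.7, 1.8, 1.7]
grip_width: 9.6
grip_force: 35.0
```

Underside at about 48 mm, with a steady drag of about 3 N. From here the stop may come at any point.

Call:
{"method": "move_arm", "body": {"targets": [[[0,0,0.0015,0,0,0],[0,0,0.0015,0,0,0],[0,0,0.0015,0,0,0],[0,0,0,0,0,0]]]}}

```text
time_s: 12.75
tcp_pos: [543.5, 256.2, 152.7]
ee_rot: [[0.247, 0.969, -0.001], [0.969, -0.247, -0.0], [-0.0, -0.001, -1.0]]
wrist_force: [-5.2, 1.5, 1.3]
grip_width: 10.1
grip_force: 35.0
```

Call:
{"method": "move_arm", "body": {"targets": [[[0,0,0.001,0,0,0],[0,0,0.001,0,0,0],[0,0,0.001,0,0,0],[0,0,0,0,0,0]]]}}

```text
time_s: 13.25
tcp_pos: [543.6, 256.2, 149.8]
ee_rot: [[0.247, 0.969, -0.001], [0.969, -0.247, -0.0], [-0.0, -0.001, -1.0]]
wrist_force: [-5.1, 1.4, 1.5]
grip_width: 9.9
grip_force: 35.0
```

Underside at about 40 mm.

Call:
{"method": "move_arm", "body": {"targets": [[[0,0,0.001,0,0,0],[0,0,0.001,0,0,0],[0,0,0.001,0,0,0],[0,0,0.001,0,0,0]]]}}

```text
time_s: 13.75
tcp_pos: [543.7, 256.2, 145.9]
ee_rot: [[0.247, 0.969, -0.001], [0.969, -0.247, -0.0], [-0.0, -0.001, -1.0]]
wrist_force: [-5.0, 1.9, 1.6]
grip_width: 10.2
grip_force: 35.0
```

Call:
{"method": "move_arm", "body": {"targets": [[[0,0,0.001,0,0,0],[0,0,0.001,0,0,0],[0,0,0.001,0,0,0],[0,0,0.001,0,0,0]]]}}

```text
time_s: 14.25
tcp_pos: [543.8, 256.2, 141.9]
ee_rot: [[0.247, 0.969, -0.001], [0.969, -0.247, -0.0], [-0.0, -0.001, -1.0]]
wrist_force: [-5.0, 0.7, 2.0]
grip_width: 9.7
grip_force: 35.0
```

Call:
{"method": "move_arm", "body": {"targets": [[[0,0,0.001,0,0,0],[0,0,0.001,0,0,0],[0,0,0.001,0,0,0],[0,0,0.001,0,0,0]]]}}

```text
time_s: 14.75
tcp_pos: [543.8, 256.2, 137.9]
ee_rot: [[0.247, 0.969, -0.001], [0.969, -0.247, -0.0], [-0.0, -0.0, -1.0]]
wrist_force: [-5.9, 1.1, 1.8]
grip_width: 10.0
grip_force: 35.0
```

Call:
{"method": "move_arm", "body": {"targets": [[[0,0,0.001,0,0,0],[0,0,0.001,0,0,0],[0,0,0.001,0,0,0],[0,0,0.001,0,0,0]]]}}

```text
time_s: 15.25
tcp_pos: [543.8, 256.2, 133.9]
ee_rot: [[0.247, 0.969, -0.0], [0.969, -0.247, -0.0], [-0.0, -0.0, -1.0]]
wrist_force: [-5.4, 1.1, 2.3]
grip_width: 9.9
grip_force: 35.0
```

Call:
{"method": "move_arm", "body": {"targets": [[[0,0,0.001,0,0,0],[0,0,0.001,0,0,0],[0,0,0.001,0,0,0],[0,0,0.001,0,0,0]]]}}

```text
time_s: 15.75
tcp_pos: [543.8, 256.2, 131.1]
ee_rot: [[0.247, 0.969, 0.0], [0.969, -0.247, 0.0], [0.0, 0.0, -1.0]]
wrist_force: [-6.3, 0.9, 9.3]
grip_width: 9.8
grip_force: 35.0
```

Call:
{"method": "move_arm", "body": {"targets": [[[0,0,0.001,0,0,0],[0,0,0,0,0,0]]]}}

```text
time_s: 16.0
tcp_pos: [543.8, 256.2, 130.5]
ee_rot: [[0.247, 0.969, 0.0], [0.969, -0.247, 0.0], [0.0, 0.0, -1.0]]
wrist_force: [-7.2, 1.8, 8.2]
grip_width: 9.8
grip_force: 35.0
```

Call:
{"method": "move_arm", "body": {"targets": [[[0,0,0.001,0,0,0],[0,0,0,0,0,0]]]}}

```text
time_s: 16.25
tcp_pos: [543.8, 256.2, 129.8]
ee_rot: [[0.247, 0.969, 0.001], [0.969, -0.247, 0.0], [0.0, 0.001, -1.0]]
wrist_force: [-7.1, 0.5, 9.7]
grip_width: 9.9
grip_force: 35.0
```

The stop is felt: force rises about 2.3 N/mm from an underside height of roughly 23 mm, which is inside the 16–48 range. I'll ease the press and side load, then open.

Call:
{"method": "move_arm", "body": {"targets": [[[0,-0.0012,-0.001,0,0,0],[0,0,0,0,0,0],[0,0,0,0,0,0]]]}}

```text
time_s: 16.62
tcp_pos: [543.4, 256.4, 130.1]
ee_rot: [[0.246, 0.969, 0.002], [0.969, -0.246, -0.0], [0.0, 0.002, -1.0]]
wrist_force: [-6.3, 0.0, 5.5]
grip_width: 9.7
grip_force: 35.0
```

Call:
{"method": "move_arm", "body": {"targets": [[[0,0,0,0,0,0],[0,0,0,0,0,0],[0,0,0,0,0,0],[0,0,0,0,0,0],[0,0,0,0,0,0],[0,0,0,0,0,0]]], "gripper": -0.3}}

```text
time_s: 17.38
tcp_pos: [543.0, 256.4, 128.9]
ee_rot: [[0.247, 0.969, 0.0], [0.969, -0.247, -0.0], [-0.0, 0.0, -1.0]]
wrist_force: [-0.2, 0.1, -0.5]
grip_width: 60.6
grip_force: 0.0
```

Run:
```python
from h import *
o=ctrl.get_obs();print(o["tcp_pos"].round(1),o["wrist_force"].round(2),o["grip_width"])
p=ctrl.capture("side");m=ctrl.camera_model("side")
g=p.max(2);cv2.imwrite("pics/d5.png",p[:,:,::-1])
X=np.array([.971,-.245,0]);Y=np.array([.245,.97,0]);C=np.array([543.3,254.8,0])
for u in (15,20,25): print(u,[proj("side",C+Y*y+[0,0,u+z],m).round(1).tolist() for y,z in ((-40,95),(40,95),(-20,135),(20,135))])
d=cv2.resize(p[220:400,230:380],None,fx=3.3,fy=3.3,interpolation=3);cv2.imwrite("pics/c5.png",d[:,:,::-1])
```

```text
[543.  256.4 128.9] [-0.22  0.1  -0.52] 60.645442615272984
15 [[296.2, 335.2], [276.4, 378.1], [291.6, 329.9], [281.3, 351.4]]
20 [[296.3, 333.4], [276.3, 376.2], [291.6, 327.9], [281.3, 349.4]]
25 [[296.3, 331.5], [276.3, 374.4], [291.6, 325.9], [281.2, 347.4]]
```

View pics/c5.png

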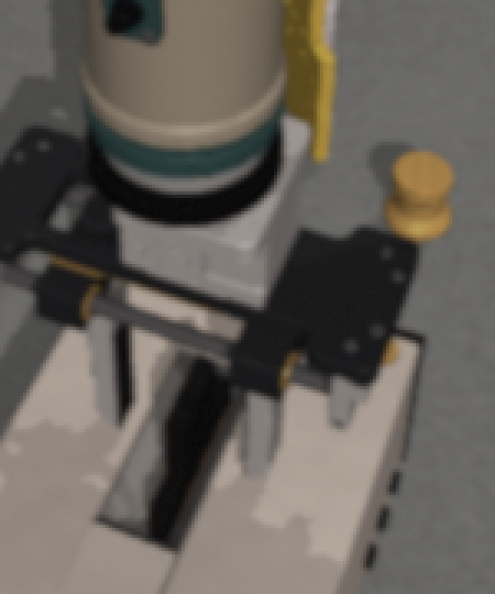

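The fingers are open and clear of the carrier, which stands low in the slot at about (190,450) in the crop. I'll retract straight up and check.

Call:
{"method": "move_arm", "body": {"targets": [[[0,0,-0.01,0,0,0],[0,0,-0.02,0,0,0],[0,0,-0.04,0,0,0],[0,0,-0.04,0,0,0],[-0.05,0,-0.02,0,0,0],[-0.05,0,0,0,0,0],[-0.03,0,0,0,0,0],[0,0,0,0,0,0]]]}}

```text
time_s: 18.42
tcp_pos: [510.6, 129.1, 260.1]
ee_rot: [[0.249, 0.968, 0.002], [0.968, -0.249, -0.0], [0.0, 0.002, -1.0]]
wrist_force: [-0.0, 1.0, 0.7]
grip_width: 61.1
grip_force: 0.0
```

Run:
```python
from h import *
o=ctrl.get_obs();print(o["tcp_pos"].round(1))
p=ctrl.capture("side");s=ctrl.capture("scene");mw=ctrl.camera_model("wrist");w=ctrl.capture("wrist")
import pickle;pickle.dump((p,s,w,mw),open("fin.pkl","wb"))
Y=np.array([.245,.97,0]);C=np.array([543.3,254.8,0])
for u in (18,23,28):
  for n in("scene","side"): print(u,n,[proj(n,C+Y*y+[0,0,u+z]).round(1).tolist() for y,z in ((-40,95),(-20,135),(20,135),(40,95))])
a=cv2.resize(p[290:400,230:340],None,fx=3.6,fy=3.6,interpolation=3);b=cv2.resize(s[70:170,270:380],None,fx=3.6,fy=3.96,interpolation=3)
cv2.imwrite("pics/c6.png",np.hstack([a[:396],b[:396]])[:,:,::-1])
```

```text
[510.6 129.1 260.1]
18 scene [[316.7, 114.6], [322.6, 97.7], [332.6, 90.3], [336.2, 99.8]]
18 side [[296.2, 334.1], [291.6, 328.7], [281.3, 350.2], [276.4, 377.0]]
23 scene [[316.8, 113.0], [322.7, 96.0], [332.7, 88.6], [336.4, 98.2]]
23 side [[296.3, 332.2], [291.6, 326.7], [281.2, 348.2], [276.3, 375.1]]
28 scene [[316.9, 111.4], [322.9, 94.3], [332.9, 86.9], [336.5, 96.6]]
28 side [[296.3, 330.4], [291.6, 324.7], [281.2, 346.2], [276.2, 373.3]]
```

View pics/c6.png

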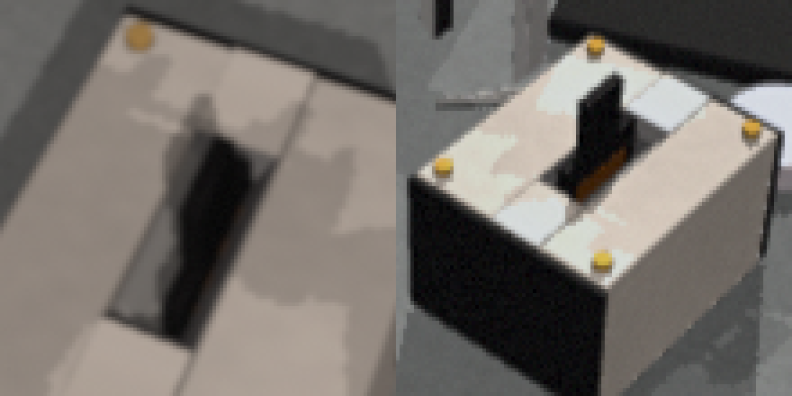

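The last crops show the carrier upright in the slot, with its tab top at scene px ≈(321,95)–(330,89). That puts its underside about 22 mm above the table, matching the felt stop. The robot is clear, so I'm handing in.

```bash
python3 -c "
from rig import ctrl
print(ctrl.sign_off())"
```

```text
the job is handed in; nothing more can be done
None
```

The tall black carrier is out of the rack and upright in the reader slot, resting on the stop I felt at about 23 mm above the table; I released it, moved the arm clear and handed the job in at about 18.6 s.

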